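# Draw the rolling pin out of the half-covered utensil box

### The arm

A 6-joint arm with a two-finger parallel gripper is mounted at the origin on the work surface. World frame = base frame: x ahead of the robot, y to its left, z up, the work surface at z = 0. Lengths are in mm, angles in rad, forces in N, time in s.
With the tool pointing down it reaches from about 350 to 925 mm from the base axis. Payload 6.4 kg.
Tool frame: the origin (TCP) lies midway between the tips of the shut fingers; the grasp point (between the pads) lies 19 mm behind it; z points along the fingers, y is the direction in which the jaws open and shut (so a half turn about z gives the same grasp; the last joint's range is limited). The gripper opens to 85 mm and grips with 20 to 120 N. Pads are 22 mm wide; open, the fingers measure 114 mm over their backs; the gripper's body (76 mm by 85 mm) begins 54 mm behind the grasp point. The pads swing forward as they close: fully open they stand 13 mm farther back than shut.
Start: joints at [-0.174, 0.245, 1.558, -0, 1.339, -0.174], TCP at [650.011, 0.004, 231.29] pointing down, gripper open.
Joint ranges: [-3.13, 3.13], [-1.02, 2.26], [0.13, 2.54], [-0.95, 4.09], [0.21, 2.88], [-2.74, 2.74]. Speed limits (rad/s): [2.57, 2.57, 3.14, 3.14, 3.14, 3.14].

### API

Orientations are given as a unit quaternion [w, x, y, z].
In Python, from plant import bot gives the robot as it stands.
- The arm moves only by the shell command python3 -m handwheel 'ROWS' [FORCE]. ROWS is JSON, a list that holds one entry, the list of rows, each a list of 5 numbers: the closure, from 0 (fully open) to 1 (shut), then the shift along the tool's x, y, z in mm, then the turn about the tool's z in rad. In form: [[[hand, dx, dy, dz, spin], ...]]. A call has 1 to 8 rows; each row shifts and turns the pose as measured when the row begins, along the tool's axes as they then stand; what a row does not reach is not made up. A row lasts 1/10 s, in which the tool goes at most 50 mm and 8.59 degrees, less where a joint would pass 70% of its speed; a pose out of reach is approached as far as the arm can. A call is refused whole if a number of a shift passes 50 or a number of a turn 0.15, either way. A call with a gripper value outside its range is refused whole. The fingers move at their own pace and stop on an object; FORCE is the grip in N (left out, the last holds). Time passes only in rows, so rows that do not move let the fingers close. It gives the time, the measured TCP pose, the force and the opening at its end, in the units of the state.
- bot.sense(): the state, without advancing time (a new reading comes with each control period).
- bot.camera(name): name is "scene" or "side" or "wrist"; returns the picture (480x640x3 uint8, blue, green, red); there is no depth.
- bot.camera_model(name): a dict with "fx", "fy", "cx", "cy" (pixels), "extrinsics" (4x4, takes a point from world to camera coordinates). Camera axes: x right, y up, looking along -z (the intrinsics and any distortion apply to the point x, -y, -z); pixel columns grow to the right and rows downward; lengths in mm; the calibration is good to about 2 mm. A picture is of the moment at which its call begins: read the wrist's pose just before it. camera_model takes no time and is no camera call; for the wrist camera it gives the pose at the moment of the call.
- bot.sign_off(): hands the job in, once; it reports no verdict.
The state is a dict: "clock": time; "q": joint angles; "dq": joint speeds; "joint_torque": joint torques, N m; "tool_pos": TCP position; "tool_rot": TCP orientation; "ft_force": force on the tool from outside, world axes, zero at the start; "ft_torque": the same for the moment, N m; "grip_width": finger opening in mm.
Only numpy, scipy, OpenCV 4.12 (cv2) and the standard library are available. Lean on these libraries where they do the work, as an engineer would, in place of code of your own. Each camera call takes 0.05 s, during which the arm holds its last target. There are 200 camera calls.

### The job

Slide the blue cover of the utensil box fully open by its black knob and leave it open. Then take the rolling pin out: it is longer than the opening, so lift its free end and draw it out at a slant, without disturbing the jars and the bottle. Finish still holding the pin motionless in the air in the gripper, all of it at least 6 cm higher than the cover and resting on nothing; do not put it down or let go.

Things in the scene. Friction and masses are not known exactly. Their poses are not given: they have to be found in the camera images.
- box: Fixed steel utensil box, 240 mm (its x) by 400 mm (y) by 118 mm high to the rim; walls 5 mm, floor 3 mm. Origin at the centre of its underside, z up, turned about z only. A fixed dark cover (z 118 to 124 mm) lies over its left half, y = -6 to +200 mm. The blue cover closes the other half. The pin lies inside on the floor along y, at x = 0, between two white ribs 6 mm high, 34 mm apart.
- opening (a point): Centre of the box's opening, at rim height (118 mm above the table), in the box frame x = 0, y = -100 mm. With the blue cover fully open the opening is 230 mm (x) by 189 mm (y, from -195 to -6 mm). Dark tracks 6 mm wide stand 17 mm above the rim along both long walls (x = +-121 mm).
- cover (a joint): Travel of the blue sliding cover along the box's +y, in m: 0 closed, 0.2 fully open (end stop), where it lies wholly above the fixed cover. Its top is 132 mm above the table. It starts at 0 to 0.05, slides with about 2 N of friction plus damping of 4 N per m/s, and stays where it is left.
- knob (a point): Middle of the round black knob on the blue cover: 32 mm in diameter, 26 mm tall (13 mm above and below this point), on an 18 mm thick steel stem 14 mm high. The point is 159 mm above the table and moves with the cover; in the box frame it lies at x = 0, y = -36 mm + cover travel.
- pin: Loose wooden rolling pin, 330 mm long: pale barrel 44 mm in diameter, 200 mm long; red handles 24 mm in diameter, 58 mm long. 0.25 to 0.4 kg, balanced at its middle. Origin at its middle on its axis; its y runs along it. Starts level in the closed box, parallel to the box's y, axis 25 mm above the table, middle within 15 mm of the box's; half of it is under the fixed cover. It may roll.
- pin_end_right (a point): The pin's end face centre at its -y, the end that lies under the opening when the blue cover is open (165 mm from its middle).
- pin_end_left (a point): The pin's end face centre at its +y, the end that lies under the fixed cover (165 mm from its middle).
- jar_a: Bystander: closed clear food jar with a white cap and paper label, 56 mm in diameter, 85 mm tall, standing loose; origin at the centre of its underside. Leave it alone.
- jar_b: Bystander: closed green glass food jar with a white cap and paper label, 56 mm in diameter, 85 mm tall, standing loose; origin at the centre of its underside. Leave it alone.
- oil: Bystander: amber bottle of oil with an orange cap, 68 mm in diameter, 200 mm tall, standing loose; origin at the centre of its underside. Leave it alone.

How it is judged:
By the outcome, as a careful person would: the job done as asked, in the order asked, and still so for the second after the job is handed in, while the arm keeps its last pose, push and grip.
It also fails if it takes over 58 s, if anything falls off the work surface, if the arm or the gripper's body presses on something with over 40 N, if the wrist force passes 120 N, or if a joint passes its speed limit or range.

## Working session

There is one attempt and no reset: what is moved stays moved. The work goes in short steps, Python scripts to look and compute and a shell command to move; the robot and the scene stay as the last step left them, time stands still between calls to the robot, and variables do not carry over. Pictures are saved under pics/ and viewed, about 8 in all and at most 12, crops included, and the job is handed in when it is done.

```bash
mkdir -p pics; ls
cat > h.py <<'E'
import numpy as np, cv2
from plant import bot
from scipy.spatial.transform import Rotation as R
def snap(n,f):
    m=bot.camera_model(n); im=bot.camera(n); cv2.imwrite('pics/'+f,im); return im,m
def px(m,P):
    E=np.array(m["extrinsics"]); c=E[:3,:3]@np.array(P,float)+E[:3,3]
    return np.array([m["fx"]*c[0]/-c[2]+m["cx"], m["fy"]*-c[1]/-c[2]+m["cy"]])
def ray(m,u,v):
    E=np.array(m["extrinsics"]); d=np.array([(u-m["cx"])/m["fx"],-(v-m["cy"])/m["fy"],-1])
    return -E[:3,:3].T@E[:3,3], E[:3,:3].T@d
def plane(m,u,v,z):
    o,d=ray(m,u,v); return o+d*(z-o[2])/d[2]
def st():
    s=bot.sense(); q=s["tool_rot"]
    print(s["clock"],np.round(s["tool_pos"],1),"\n",np.round(R.from_quat([q[1],q[2],q[3],q[0]]).as_matrix(),3),np.round(s["ft_force"],1),s["grip_width"]); return s
E
python3 - <<'E'
from h import *
s=st()
a,m=snap("scene","s0.png");b,m2=snap("side","d0.png")
print(m,m2)
E
```

```text
pics
0.0 [6.494e+02 1.000e-01 2.302e+02] 
 [[ 0.     1.    -0.002]
 [ 1.    -0.     0.   ]
 [ 0.    -0.002 -1.   ]] [ 0.6 -0.2  0.1] 85.4748587699004
{'fx': 519.7782448769399, 'fy': 519.7782448769399, 'cx': 325.8701770956069, 'cy': 234.8769132793328, 'extrinsics': array([[-1.85701462e-01,  9.82605751e-01,  9.51090742e-04,
         8.81544449e+01],
       [-5.32050081e-01, -1.01365158e-01,  8.40623468e-01,
         1.99800632e+02],
       [ 8.26097862e-01,  1.55598979e-01,  5.41619128e-01,
        -1.66405422e+03],
       [ 0.00000000e+00,  0.00000000e+00,  0.00000000e+00,
         1.00000000e+00]])} {'fx': 614.5702144196969, 'fy': 614.5702144196969, 'cx': 313.89625645395796, 'cy': 238.14801675080614, 'extrinsics': array([[ 6.81332814e-01, -7.31793219e-01, -1.62567353e-02,
        -3.82309218e+02],
       [ 4.88733353e-01,  4.38275018e-01,  7.54357156e-01,
        -3.45309235e+02],
       [-5.44908531e-01, -5.21913492e-01,  6.56262905e-01,
        -1.10430719e+03],
       [ 0.00000000e+00,  0.00000000e+00,  0.00000000e+00,
         1.00000000e+00]])}
```

View pics/s0.png

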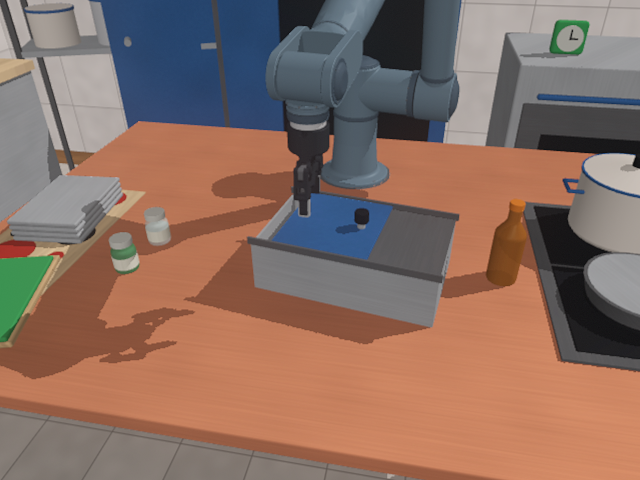

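View pics/d0.png

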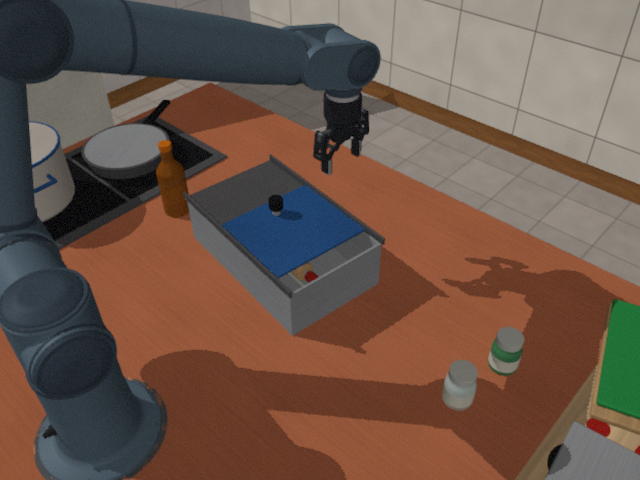

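The scene view shows the knob at about (362,216) and the side view at about (276,203). The cover is slightly open, and a red handle shows at side (311,277). The bottle stands just off the box's left end, and the jars are to the right.

Run:
```python
from h import *
ms=bot.camera_model("scene");md=bot.camera_model("side")
S=cv2.imread('pics/s0.png');D=cv2.imread('pics/d0.png')
def dark(im,x,y,r=14):
    c=im[y-r:y+r,x-r:x+r].max(2)<45; n,l,s,ce=cv2.connectedComponentsWithStats(c.astype(np.uint8))
    i=1+np.argmax(s[1:,4]); return ce[i]+[x-r,y-r],s[i]
ks,a=dark(S,362,216);kd,b=dark(D,276,203);print(ks,a,kd,b)
for m,k in((ms,ks),(md,kd)):print("knob",plane(m,*k,159))
# blue cover corner quads -> plane z=132
for n,m,im in(("s",ms,S),("d",md,D)):
    h=cv2.cvtColor(im,cv2.COLOR_BGR2HSV);k=cv2.inRange(h,(105,150,60),(125,255,255))
    if n=="s":k[:190]=0
    c=max(cv2.findContours(k,0,2)[0],key=cv2.contourArea);ap=cv2.approxPolyDP(c,6,True)[:,0]
    print(n,[(tuple(p),np.round(plane(m,*p,132)[:2])) for p in ap])
for n,m,P in(("s",ms,[(250,240),(443,271),(458,214),(277,196)]),("d",md,[(187,197),(271,158),(382,240),(292,291)])):
    print(n,[np.round(plane(m,*p,135)[:2]) for p in P])
for n,m,im in(("s",ms,S),("d",md,D)):
    h=cv2.cvtColor(im,cv2.COLOR_BGR2HSV);k=cv2.inRange(h,(8,200,60),(18,255,255))
# oil/jar bases
print("oil",plane(ms,504,279,0),plane(md,177,210,0),"capt",plane(ms,517,204,200),plane(md,167,144,200))
print("jars",plane(ms,159,240,0),plane(ms,126,266,0),plane(md,460,405,0),plane(md,505,370,0))
big=np.hstack([cv2.resize(D[140:330,160:400],None,fx=1.6,fy=1.6,interpolation=2),cv2.resize(S[180:370,230:470],None,fx=1.6,fy=1.6,interpolation=2)])
cv2.imwrite('pics/c0.png',big)
```

```text
[361.20441989 216.00552486] [  7   7  14  15 181] [275.48292683 202.84390244] [  6   6  15  17 205]
knob [533.17894618  88.63583746 159.        ]
knob [538.25150678  89.63287794 159.        ]
s [((np.int32(280), np.int32(231)), array([584., -80.])), ((np.int32(291), np.int32(235)), array([595., -53.])), ((np.int32(285), np.int32(242)), array([623., -59.])), ((np.int32(366), np.int32(258)), array([649., 114.])), ((np.int32(391), np.int32(207)), array([434., 147.])), ((np.int32(312), np.int32(194)), array([406., -47.])), ((np.int32(311), np.int32(216)), array([509., -28.])), ((np.int32(299), np.int32(218)), array([523., -53.])), ((np.int32(296), np.int32(210)), array([489., -68.]))]
d [((np.int32(362), np.int32(227)), array([626., -83.])), ((np.int32(305), np.int32(185)), array([655., 113.])), ((np.int32(282), np.int32(196)), array([589., 123.])), ((np.int32(279), np.int32(216)), array([534.,  76.])), ((np.int32(266), np.int32(203)), array([547., 131.])), ((np.int32(223), np.int32(224)), array([433., 147.])), ((np.int32(277), np.int32(276)), array([399., -54.]))]
s [array([ 634., -132.]), array([669., 265.]), array([443., 299.]), array([ 437., -127.])]
d [array([440., 279.]), array([678., 250.]), array([ 619., -143.]), array([ 388., -107.])]
oil [486.53218885 419.65382147   0.        ] [485.64311096 411.8489738    0.        ] capt [492.37227444 409.28825302 200.        ] [490.55471449 403.83429364 200.        ]
jars [ 482.87729008 -433.86883454    0.        ] [ 602.53916644 -460.28447655    0.        ] [ 477.41123893 -445.63922407    0.        ] [ 602.82560842 -466.53102114    0.        ]
```

View pics/c0.png

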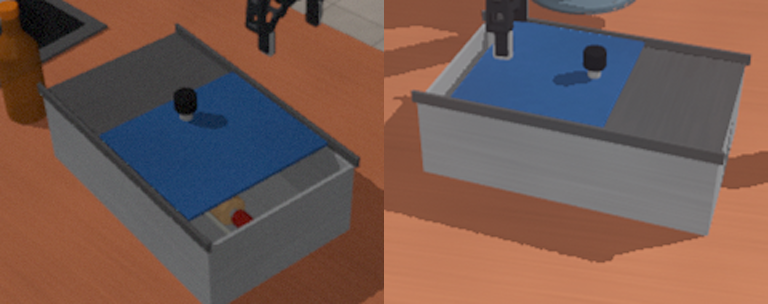

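```bash
python3 -m handwheel '[[[0,0,0,0,0.14],[0,30,-42,0,0],[0,30,-42,0,0],[0,12,-41,0,0],[0,0,0,0,0]]]' 40
python3 - <<'E'
from h import *
s=st(); im,m=snap("wrist","w1.png")
for P in([536,89,159],[536,89,172]):print(px(m,P))
g=im.max(2)<45
print(m)
E
```

```text
clock: 0.6
tool_pos: [531.8, 90.1, 224.9]
tool_rot: [-0.004, 0.758, 0.653, -0.004]
ft_force: [1.2, 0.3, -1.2]
grip_width: 85.3
0.6 [531.8  90.1 224.9] 
 [[ 0.148  0.989 -0.011]
 [ 0.989 -0.148  0.001]
 [-0.    -0.011 -1.   ]] [ 1.2  0.3 -1.2] 85.31778458645445
[329.21869477 264.12491848]
[329.44350497 271.99397303]
{'fx': 369.06811274157076, 'fy': 369.06811274157076, 'cx': 321.1685504136025, 'cy': 244.03898017072524, 'extrinsics': array([[ 9.88697799e-01, -1.49505277e-01, -1.11729041e-02,
        -5.10065961e+02],
       [ 1.40002099e-01,  9.47368346e-01, -2.87910799e-01,
        -1.25539610e+02],
       [ 5.36290395e-02,  2.83092544e-01,  9.57592052e-01,
        -4.25965523e+02],
       [ 0.00000000e+00,  0.00000000e+00,  0.00000000e+00,
         1.00000000e+00]])}
```

View pics/w1.png

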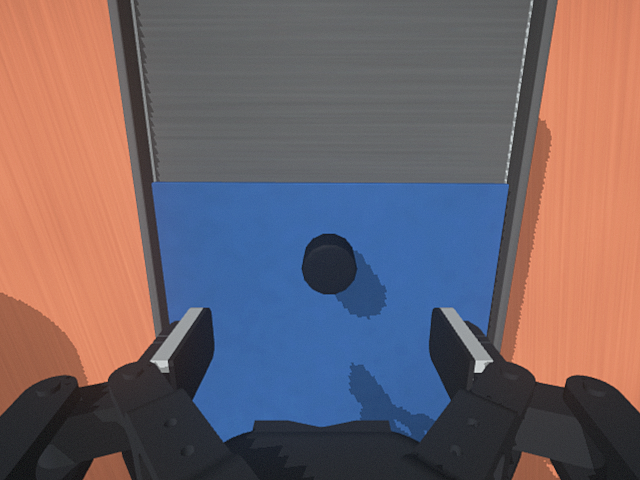

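The knob is centred at (329,264), just as predicted, and the tool's yaw matches the tracks. I'll descend and grip it.

```bash
python3 -m handwheel '[[[0,0,4,40,0],[0,0,0,38,0],[0,0,0,5,0],[1,0,0,0,0],[1,0,0,0,0],[1,0,0,0,0],[1,0,0,0,0],[1,0,0,0,0]]]' 60
```

```text
clock: 1.45
tool_pos: [534.8, 88.3, 148.0]
tool_rot: [-0.009, 0.758, 0.652, -0.009]
ft_force: [16.3, -1.0, -23.7]
grip_width: 30.0
```

```bash
python3 -m handwheel '[[[1,0,0,0,0],[1,0,0,0,0]]]'
python3 - <<'E'
from h import *
st();im,m=snap("wrist","w2.png")
E
```

```text
clock: 1.65
tool_pos: [535.0, 88.2, 147.9]
tool_rot: [-0.009, 0.758, 0.652, -0.008]
ft_force: [1.5, 0.4, -7.7]
grip_width: 30.2
1.65 [535.   88.2 147.9] 
 [[ 0.15   0.988 -0.024]
 [ 0.989 -0.15   0.002]
 [-0.001 -0.024 -1.   ]] [ 1.5  0.4 -7.7] 30.242263124487383
```

View pics/w2.png

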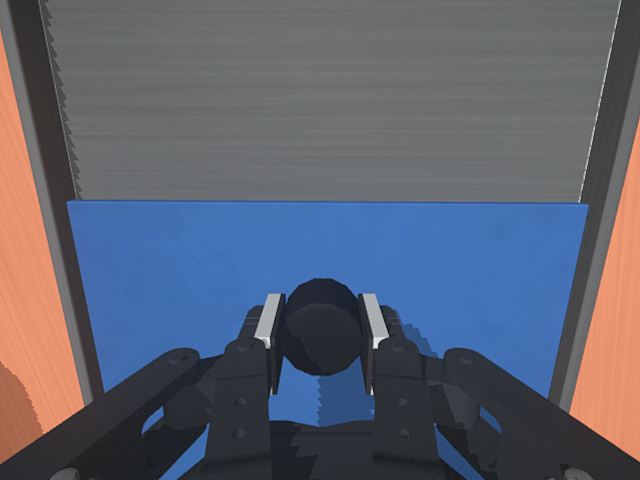

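The pads hold the knob. I'll slide the cover open.

```bash
python3 -m handwheel '[[[1,18,0,0,0],[1,18,0,0,0],[1,18,0,0,0],[1,18,0,0,0],[1,18,0,0,0],[1,18,0,0,0],[1,18,0,0,0],[1,10,0,0,0]]]'; python3 -c "
from h import *
st()"
```

```text
clock: 2.5
tool_pos: [555.3, 221.1, 147.9]
tool_rot: [-0.006, 0.758, 0.652, -0.015]
ft_force: [-1.7, -1.7, -4.7]
grip_width: 30.1
2.5 [555.3 221.1 147.9] 
 [[ 0.149  0.988 -0.03 ]
 [ 0.989 -0.15  -0.009]
 [-0.014 -0.029 -0.999]] [-1.7 -1.7 -4.7] 30.074118266629224
```

```bash
python3 -m handwheel '[[[1,8,0,0,0],[1,7,0,0,0],[1,6,0,0,0]]]'; python3 -m handwheel '[[[1,6,0,0,0],[1,6,0,0,0]]]';python3 -m handwheel '[[[1,6,0,0,0]]]'
```

```text
clock: 2.8
tool_pos: [558.3, 240.7, 147.9]
tool_rot: [-0.005, 0.758, 0.652, -0.018]
ft_force: [-6.8, -24.4, 2.2]
grip_width: 30.2
clock: 3.0
tool_pos: [558.2, 240.5, 147.9]
tool_rot: [0.003, 0.756, 0.653, -0.032]
ft_force: [-11.0, -26.2, 5.1]
grip_width: 29.7
clock: 3.1
tool_pos: [558.1, 240.0, 147.8]
tool_rot: [0.007, 0.756, 0.653, -0.039]
ft_force: [-11.0, -26.3, 4.8]
grip_width: 30.3
```

```bash
python3 -m handwheel '[[[0,0,0,0,0],[0,0,0,0,0],[0,0,0,0,0],[0,0,0,0,0],[0,0,0,0,0]]]'; python3 -c "
from h import *
st()"
```

```text
clock: 3.6
tool_pos: [561.6, 240.5, 152.7]
tool_rot: [0.008, 0.757, 0.652, -0.035]
ft_force: [-0.2, 0.4, 0.2]
grip_width: 85.1
3.6 [561.6 240.5 152.7] 
 [[ 0.147  0.988 -0.042]
 [ 0.987 -0.149 -0.058]
 [-0.063 -0.033 -0.997]] [-0.2  0.4  0.2] 85.1110068265733
```

```bash
python3 -m handwheel '[[[0,0,0,-40,0],[0,0,0,-40,0],[0,-40,0,-20,0],[0,-45,0,0,0],[0,-45,0,0,0],[0,-45,0,0,0],[0,-45,0,0,0],[0,-45,0,0,0]]]';  python3 -m handwheel '[[[0,-15,-3,0,0],[0,0,0,0,0]]]' ;python3 - <<'E'
from h import *
st();im,m=snap("wrist","w3.png")
s2,_=snap("side","d3.png")
h=cv2.cvtColor(im,cv2.COLOR_BGR2HSV)
k=cv2.inRange(h,(0,150,60),(6,255,255))|cv2.inRange(h,(174,150,60),(180,255,255))
n,l,s,c=cv2.connectedComponentsWithStats(k)
for i in range(1,n):
    if s[i,4]>60:print(s[i],c[i],plane(m,*c[i],30))
E
```

```text
clock: 4.4
tool_pos: [527.8, -16.7, 275.6]
tool_rot: [0.01, 0.753, 0.657, -0.032]
ft_force: [0.7, 0.3, 0.5]
grip_width: 85.0
clock: 4.6
tool_pos: [522.4, -35.8, 278.0]
tool_rot: [0.011, 0.755, 0.655, -0.032]
ft_force: [0.2, 0.2, 0.6]
grip_width: 85.5
4.6 [522.4 -35.8 278. ] 
 [[ 0.14   0.99  -0.033]
 [ 0.988 -0.142 -0.058]
 [-0.062 -0.025 -0.998]] [0.2 0.2 0.6] 85.47586458489532
[ 311  175   22   53 1030] [320.70485437 200.3184466 ] [514.66007288 -44.33262225  30.        ]
```

View pics/w3.png

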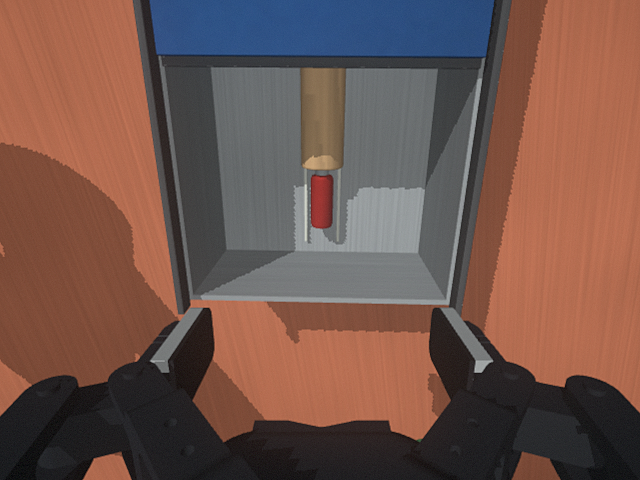

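The cover is fully open, its front edge flush with the fixed cover's at row ~55. The red handle is centred at (321,200), the barrel end is at row 168, and the wall rim is at row ~298.

Run:
```python
from h import *
s=st();im=cv2.imread('pics/w3.png');m=bot.camera_model("wrist")
q=s["tool_rot"];M=R.from_quat([q[1],q[2],q[3],q[0]]).as_matrix();t=np.array(s["tool_pos"])
for n,u,v,z in(("end",321,227,25),("mid",321,200,30),("barrelend",322,165,25),("rim",320,297,118),("edge",322,57,124),("Lw",166,67,118),("Rw",485,67,118)):
    p=plane(m,u,v,z);print(n,p.round(1),(M.T@(p-t)).round(1))
# desired TCP: grasp point 19 behind at handle mid z=31
g=plane(m,321,200,30);g[2]=31
print("shift",M.T@(g-t)+[0,0,19])
```

```text
4.7 [522.8 -34.1 277.7] 
 [[ 0.138  0.99  -0.034]
 [ 0.989 -0.14  -0.058]
 [-0.062 -0.025 -0.998]] [ 0.  -0.6  0.2] 85.69478480865222
end [510.7 -73.4  25. ] [-25.   -0.  254.8]
mid [515.3 -42.1  30. ] [  6.3   0.  247.9]
barrelend [521.3  -6.6  25. ] [ 42.6   1.1 250.6]
rim [ 507.1 -110.   118. ] [-67.4  -0.9 164.3]
edge [536.2  81.8 124. ] [125.8   1.  146.2]
Lw [421.9  92.4 118. ] [ 121.  -113.5  155.5]
Rw [651.3  59.2 118. ] [119.8 118.2 149.7]
shift [ 6.27329765e+00 -7.81787523e-03  2.65877368e+02]
```

```bash
python3 -m handwheel '[[[0.3,6,0,45,0],[0.3,0,0,45,0],[0.3,0,0,45,0],[0.3,0,0,45,0],[0.3,0,0,0,0]]]' 30
python3 - <<'E'
from h import *
s=st()
q=s["tool_rot"];M=R.from_quat([q[1],q[2],q[3],q[0]]).as_matrix()
print((M.T@(np.array([515.2,-42.1,31])-s["tool_pos"])+[0,0,19]).round(1))
im,m=snap("wrist","w4.png")
h=cv2.cvtColor(im,cv2.COLOR_BGR2HSV)
k=cv2.inRange(h,(0,150,40),(6,255,255))|cv2.inRange(h,(174,150,40),(180,255,255))
n,l,ss,c=cv2.connectedComponentsWithStats(k)
for i in range(1,n):
    if ss[i,4]>60:print(ss[i],c[i],plane(m,*c[i],30))
E
```

```text
clock: 5.2
tool_pos: [522.1, -31.4, 95.2]
tool_rot: [0.014, 0.751, 0.66, -0.028]
ft_force: [-0.6, 1.2, 0.1]
grip_width: 59.5
5.2 [522.1 -31.4  95.2] 
 [[ 0.128  0.991 -0.025]
 [ 0.99  -0.13  -0.057]
 [-0.06  -0.017 -0.998]] [-0.6  1.2  0.1] 59.525406017430356
[-7.6 -4.3 83.9]
[ 296  233   39   93 3059] [313.60706113 278.07420726] [514.94753754 -43.85966128  30.        ]
```

```bash
python3 -m handwheel '[[[0.3,-9,-4,40,0.02],[0.3,0,0,30,0],[0.3,0,0,8,0]]]'
python3 - <<'E'
from h import *
s=st()
q=s["tool_rot"];M=R.from_quat([q[1],q[2],q[3],q[0]]).as_matrix()
print((M.T@(np.array([515,-43.5,31])-s["tool_pos"])+[0,0,19]).round(1))
E
```

```text
clock: 5.55
tool_pos: [528.0, -44.5, 30.2]
tool_rot: [0.024, 0.756, 0.653, -0.021]
ft_force: [0.0, 0.1, 0.2]
grip_width: 59.8
5.55 [528.  -44.5  30.2] 
 [[ 0.145  0.989  0.   ]
 [ 0.987 -0.145 -0.064]
 [-0.063  0.01  -0.998]] [0.  0.1 0.2] 59.78088491494561
[ -1.  -13.   18.1]
```

```bash
python3 -m handwheel '[[[0.3,0,-13,6,0],[0.3,0,0,6,0],[0.3,0,0,0,0]]]'
python3 - <<'E'
from h import *
s=st()
q=s["tool_rot"];M=R.from_quat([q[1],q[2],q[3],q[0]]).as_matrix()
print((M.T@(np.array([515,-43.5,31])-s["tool_pos"])+[0,0,19]).round(1))
im,m=snap("wrist","w5.png")
E
```

```text
clock: 5.85
tool_pos: [521.5, -43.3, 24.5]
tool_rot: [0.029, 0.756, 0.654, -0.017]
ft_force: [-0.0, 0.0, 0.0]
grip_width: 60.0
5.85 [521.5 -43.3  24.5] 
 [[ 0.143  0.99   0.011]
 [ 0.988 -0.142 -0.066]
 [-0.064  0.021 -0.998]] [-0.  0.  0.] 59.98836838650416
[-1.6 -6.2 12.5]
```

View pics/w5.png

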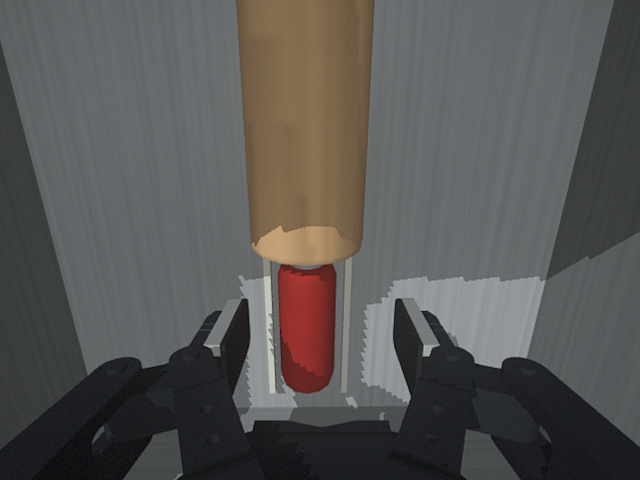

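The handle (307,330) lies between the pads, whose midpoint is at column ~322, about 6 mm off. I'll correct that, lower and grip.

```bash
python3 -m handwheel '[[[0.3,0,-7,6,0],[0.3,0,-1,6,0],[0.3,0,0,2,0]]]'
python3 - <<'E'
from h import *
s=st()
q=s["tool_rot"];M=R.from_quat([q[1],q[2],q[3],q[0]]).as_matrix()
print((M.T@(np.array([515,-43.5,31])-s["tool_pos"])+[0,0,19]).round(1))
E
```

```text
clock: 6.2
tool_pos: [516.9, -43.6, 13.2]
tool_rot: [0.032, 0.755, 0.654, -0.015]
ft_force: [0.2, 0.3, -0.0]
grip_width: 59.9
6.2 [516.9 -43.6  13.2] 
 [[ 0.143  0.99   0.019]
 [ 0.988 -0.142 -0.068]
 [-0.065  0.028 -0.997]] [ 0.2  0.3 -0. ] 59.85262567038614
[-1.3 -1.4  1.2]
```

```bash
python3 -m handwheel '[[[1,0,-1,0,0],[1,0,0,0,0],[1,0,0,0,0],[1,0,0,0,0],[1,0,0,0,0],[1,0,0,0,0]]]' 30; python3 -c "
from h import *
st()"
```

```text
clock: 6.8
tool_pos: [515.7, -43.5, 12.8]
tool_rot: [0.031, 0.756, 0.654, -0.016]
ft_force: [0.3, 0.5, 0.5]
grip_width: 22.7
6.8 [515.7 -43.5  12.8] 
 [[ 0.144  0.989  0.018]
 [ 0.987 -0.142 -0.068]
 [-0.065  0.027 -0.998]] [0.3 0.5 0.5] 22.671782553011973
```

```bash
python3 -m handwheel '[[[1,-1,0,-12,0],[1,-1,0,-12,0],[1,-1,0,-12,0],[1,-1,0,-12,0],[1,0,0,0,0]]]'
python3 - <<'E'
from h import *
s=st();im,m=snap("wrist","w6.png");d,_=snap("side","d6.png")
cv2.imwrite("pics/c6.png",np.hstack([cv2.resize(im,(400,300)),cv2.resize(d[140:340,140:407],(400,300))]))
E
```

```text
clock: 7.3
tool_pos: [513.8, -44.3, 65.2]
tool_rot: [0.032, 0.755, 0.654, -0.016]
ft_force: [0.0, -0.5, -2.3]
grip_width: 22.8
7.3 [513.8 -44.3  65.2] 
 [[ 0.143  0.99   0.018]
 [ 0.988 -0.141 -0.069]
 [-0.066  0.027 -0.997]] [ 0.  -0.5 -2.3] 22.75466355828088
```

View pics/c6.png

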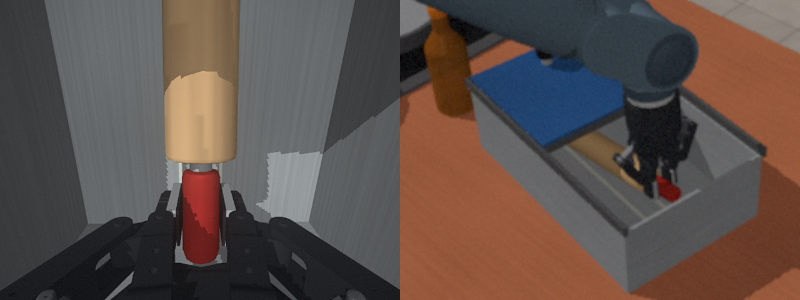

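It is pivoting as wanted: 2.3 N (half the weight) is on the gripper, and the pin slants down under the covers. I'll draw it right and up, with the left end sliding on the floor.

```bash
python3 -m handwheel '[[[1,-3,0,-11,0],[1,-3,0,-11,0],[1,-3,0,-11,0],[1,-11,0,-12,0],[1,-11,0,-12,0],[1,-9,0,-12,0],[1,-9,0,-12,0]]]'
python3 - <<'E'
from h import *
s=st();p=np.array(s["tool_pos"])+[0,1.3,19];d=p[:2]-[535,79];print("box y",d@[.145,.989],"x",d@[.989,-.145],p[2])
E
```

```text
clock: 8.1
tool_pos: [502.0, -89.7, 151.9]
tool_rot: [0.029, 0.755, 0.655, -0.018]
ft_force: [0.4, -0.9, -2.8]
grip_width: 23.1
8.1 [502.  -89.7 151.9] 
 [[ 0.142  0.99   0.01 ]
 [ 0.988 -0.141 -0.067]
 [-0.065  0.019 -0.998]] [ 0.4 -0.9 -2.8] 23.053665967579658
box y -170.38097779855022 x -8.38299379661027 170.930327382464
```

```bash
python3 -m handwheel '[[[1,-2,0,-12,0],[1,-2,0,-12,0],[1,-1,0,-12,0],[1,0,0,-12,0],[1,0,0,0,0]]]'
python3 - <<'E'
from h import *
s=st();p=np.array(s["tool_pos"])+[0,1.3,19];d=p[:2]-[535,79];print("box y",d@[.145,.989],"x",d@[.989,-.145],p[2])
im,m=snap("wrist","w7.png");d,_=snap("side","d7.png");e,_=snap("scene","s7.png")
cv2.imwrite("pics/c7.png",np.hstack([cv2.resize(e[130:330,220:487],(400,300)),cv2.resize(d[140:340,140:407],(400,300))]))
E
```

```text
clock: 8.6
tool_pos: [501.5, -93.4, 207.3]
tool_rot: [0.031, 0.756, 0.654, -0.017]
ft_force: [-0.8, -0.0, -2.7]
grip_width: 23.0
8.6 [501.5 -93.4 207.3] 
 [[ 0.144  0.99   0.014]
 [ 0.987 -0.143 -0.069]
 [-0.066  0.024 -0.998]] [-0.8 -0.  -2.7] 23.04120800763092
box y -174.04656296843638 x -8.306882890732963 226.3452183735382
```

View pics/c7.png

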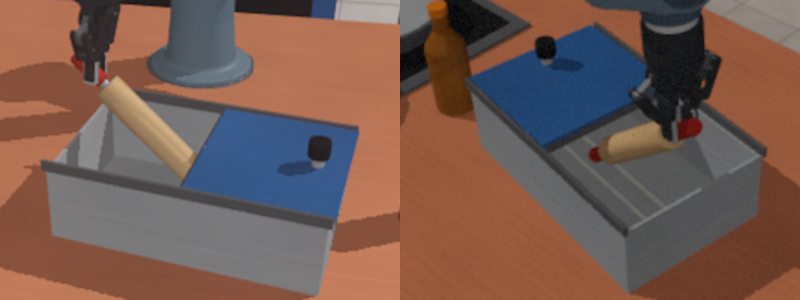

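The whole pin now stands in the opening at about 45°, clear of the cover edge, with the cover still open. I'll keep raising it until it hangs free.

```bash
python3 -m handwheel '[[[1,3,0,-14,0],[1,3,0,-14,0],[1,5,0,-14,0],[1,6,0,-12,0],[1,8,0,-12,0],[1,8,0,-12,0],[1,8,0,-12,0],[1,5,0,-12,0]]]'
python3 - <<'E'
from h import *
s=st();p=np.array(s["tool_pos"])+[0,1.3,19];d=p[:2]-[535,79];print("box y",d@[.145,.989],"x",d@[.989,-.145],p[2])
E
```

```text
clock: 9.55
tool_pos: [504.9, -35.3, 309.0]
tool_rot: [0.026, 0.755, 0.654, -0.02]
ft_force: [0.1, 0.2, -3.4]
grip_width: 22.7
9.55 [504.9 -35.3 309. ] 
 [[ 0.143  0.99   0.004]
 [ 0.988 -0.142 -0.065]
 [-0.064  0.013 -0.998]] [ 0.1  0.2 -3.4] 22.718114408194193
box y -116.12964080936209 x -13.411010057930476 327.9635114748759
```

```bash
python3 -m handwheel '[[[1,0,0,0,0],[1,0,0,0,0],[1,-1,0,-10,0],[1,-1,0,-18,0],[1,-1,0,-22,0],[1,-1,0,-22,0],[1,-1,0,-22,0],[1,-1,0,-22,0]]]' 70; python3 -m handwheel '[[[1,-1,0,-22,0],[1,-1,0,-22,0],[1,-1,0,-22,0],[1,-1,0,-22,0],[1,-1,0,-16,0],[1,0,0,-8,0],[1,0,0,0,0],[1,0,0,0,0]]]';python3 - <<'E'
from h import *
s=st();p=np.array(s["tool_pos"])+[0,1.3,19];d=p[:2]-[535,79];print("box y",d@[.145,.989],"x",d@[.989,-.145],p[2])
d,_=snap("side","d8.png");e,_=snap("scene","s8.png")
cv2.imwrite("pics/c8.png",np.hstack([cv2.resize(e[0:330,100:540],(400,300)),cv2.resize(d[0:360,60:540],(400,300))]))
E
```

```text
clock: 10.35
tool_pos: [501.4, -34.7, 425.3]
tool_rot: [0.022, 0.756, 0.654, -0.025]
ft_force: [1.5, 0.1, -3.5]
grip_width: 21.5
clock: 11.15
tool_pos: [500.9, -34.5, 545.4]
tool_rot: [0.022, 0.758, 0.652, -0.024]
ft_force: [-0.0, 1.0, -3.0]
grip_width: 21.6
11.15 [500.9 -34.5 545.4] 
 [[ 0.149  0.989 -0.008]
 [ 0.987 -0.149 -0.065]
 [-0.065  0.002 -0.998]] [-0.  1. -3.] 21.588112104730087
box y -115.87107028057154 x -17.417930786062772 564.4171785690842
```

View pics/c8.png

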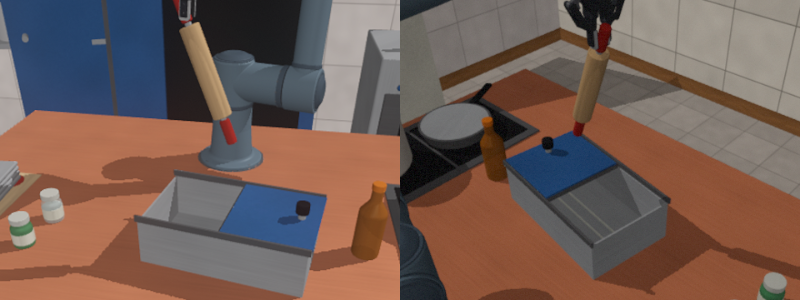

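The pin hangs at a slant well above the box. The cover is open, and the jars and bottle are upright. Next I'll check that the pin is still, how high its lower end is, and that the bystanders haven't moved.

```bash
python3 -m handwheel '[[[1,0,0,0,0],[1,0,0,0,0],[1,0,0,0,0],[1,0,0,0,0],[1,0,0,0,0],[1,0,0,0,0],[1,0,0,0,0],[1,0,0,0,0]]]'
python3 - <<'E'
from h import *
d,md=snap("side","d9.png");e,ms=snap("scene","s9.png")
d8=cv2.imread('pics/d8.png');s8=cv2.imread('pics/s8.png');s0=cv2.imread('pics/s0.png')
def red(im):
    h=cv2.cvtColor(im,cv2.COLOR_BGR2HSV);k=cv2.inRange(h,(0,180,50),(5,255,255))|cv2.inRange(h,(174,180,50),(180,255,255))
    n,l,s,c=cv2.connectedComponentsWithStats(k);return [(s[i].tolist(),c[i].round(1).tolist()) for i in range(1,n) if s[i,4]>60 and 200<c[i][0]<540]
for n,i in(("s8",s8),("s9",e),("d8",d8),("d9",d)):print(n,red(i))
for n,(x,y,w,h) in dict(jars=(105,200,75,80),oil=(485,195,48,95)).items():
    A=s0[y:y+h,x:x+w].astype(int);B=e[y:y+h,x:x+w].astype(int);print(n,"frac changed",(abs(A-B).max(2)>40).mean())
k=e[225-60:300,330:470]
# knob travel
c=[(x,y) for x in range(380,470) for y in range(190,260) if e[y,x].max()<35]
if c:print("knob",plane(ms,*np.mean(c,0),159))
E
```

```text
clock: 12.05
tool_pos: [500.6, -34.2, 542.1]
tool_rot: [0.02, 0.757, 0.652, -0.025]
ft_force: [-0.0, 0.0, -2.8]
grip_width: 21.3
s8 [([343, 131, 17, 28, 261], [351.0, 144.7])]
s9 [([343, 132, 17, 28, 261], [351.2, 145.6])]
d8 [([296, 27, 17, 36, 391], [304.1, 43.6]), ([268, 146, 13, 17, 164], [273.6, 154.3])]
d9 [([296, 29, 17, 36, 394], [304.0, 45.7]), ([267, 147, 14, 18, 160], [273.0, 155.8])]
jars frac changed 0.38216666666666665
oil frac changed 0.0
knob [577.49869783 234.03582127 159.        ]
```

Run:
```python
from h import *
ms=bot.camera_model("scene");md=bot.camera_model("side")
o1,d1=ray(ms,351.2,145.6);o2,d2=ray(md,273,155.8)
t=np.linalg.lstsq(np.c_[d1,-d2],o2-o1,rcond=None)[0];print("low handle",o1+t[0]*d1,o2+t[1]*d2)
a=cv2.imread('pics/s0.png');b=cv2.imread('pics/s9.png')
for im in(a,b):
    h=cv2.cvtColor(im,cv2.COLOR_BGR2HSV);k=cv2.inRange(h,(0,0,60),(180,75,255));k|=cv2.inRange(h,(35,60,30),(90,255,255))
    r=k[195:280,108:175];n,l,s,c=cv2.connectedComponentsWithStats(r);print([(s[i].tolist()) for i in range(1,n) if s[i,4]>80])
cv2.imwrite('pics/j.png',cv2.resize(np.hstack([a[190:290,90:190],b[190:290,90:190]]),None,fx=3,fy=3))
st()
```

```text
low handle [510.27306311  59.25597351 310.10231781] [511.32226159  56.83149649 308.41859652]
[[0, 0, 15, 18, 140], [36, 12, 27, 39, 810], [1, 37, 30, 42, 964]]
[[0, 0, 15, 18, 137], [36, 12, 27, 39, 824], [1, 37, 30, 42, 963]]
12.15 [500.5 -34.2 542.2] 
 [[ 0.148  0.989 -0.013]
 [ 0.987 -0.149 -0.063]
 [-0.064 -0.003 -0.998]] [ 0.2 -0.4 -2.7] 21.549703685337185
```

View pics/j.png

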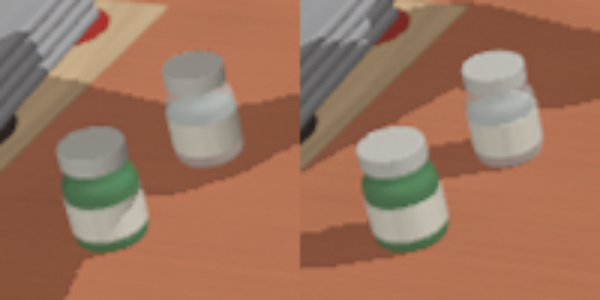

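The jars are in the same pixel boxes as at the start; only the arm's shadow changed. The lower handle is at z ≈ 309 mm, well above the required 192 mm.

```bash
python3 -c "
from plant import bot
print(bot.sign_off())"
```

```text
the job is handed in; nothing more can be done
None
```

I slid the blue cover open by its knob to the end stop (about 154 mm of travel) and left it open. I then gripped the pin's right handle, lifted that end and drew the pin out at a slant. I handed the job in at about 12 s with the pin still held in the air; sign-off gives no verdict.

**Pin:** its lower handle is at about z = 309 mm, where 192 mm was needed. The wrist carries a steady force of about 3 N, which is the pin's weight.

**Motion:** over the last second the pin moved only 1–2 px in both views. That matches a 3 mm sag of the arm, and I saw no slip in the grip.

**Cover and bystanders:**
- **Cover:** it looked fully open after the pull and still looked open in the last pictures.
- **Bottle:** its pixels are unchanged.
- **Jars:** a raw pixel comparison flagged a 38% change, but their outlines stayed in the same place, so I put that down to the arm's moving shadow.

**Disagreements:**
- **Knob position:** a rough last check put the knob about 18 mm in x and 7 mm in y from where the arm left it. I think the colour mask picked up other dark pixels and did not follow it up.
- **Gripper tilt:** the gripper tilted about 4° when it pushed against the stop. It stayed that way, with no effect that I saw.

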